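# Empty the scrap scoop through the bin's sprung push flap

## Task

Empty the scoop of scrap into the grey scrap bin on the bench. Its carry handle is in the way in front of the yellow flap, so first swing the handle up and over until it snaps home behind its sprung catches at the back; then carry the scoop level by its black grip, press the sprung flap in with the scoop's lip while all three scrap parts are still in the scoop, and tip them through into the bin. Take the scoop out so that the flap springs shut, set it down upright on the bench, and leave the other things on the bench where they are.

Things in the scene. Friction and masses are not known exactly. Their poses are not given: they have to be found in the camera images.
- scrap_bin: grey sheet-metal scrap bin fixed to the bench, 180 mm deep (its x), 190 wide (its y). Origin: centre of its underside, on the bench top. Front faces its -x; one pours towards its +x. Side outline in its (x, z), mm: front (-90, 0) to (-90, 125); 45 degree slope with the flap to (-10, 205); top falling to (90, 180); upright back. Hollow, sheet 3 mm thick
- bin_sill (a point): middle of the sill, the lower edge of the bin's opening, at (-90, 0, 125) mm in the bin's frame; axes as the bin's. The opening behind the flap is 152 mm wide (bin's y) and reaches from the sill up the slope to (-20, 195) in the bin's (x, z)
- flap (a joint): yellow push flap, 148 wide, 98 long, 3 mm thick, filling the slope. Hinged along the sill; its upper edge swings inwards and down. 0 shut, 0.79 level, 1.5 stop (slopes 41 degrees down into the bin, a chute). A spring shuts it: 0.06 N m at 0, 0.18 at 1.5 (about 2 N at the scoop's lip). Slick face. A part left lying on it falls out in front as it shuts
- carry_handle (a joint): steel bail of the bin, turning about the bin's y through (-12, 185) mm in its (x, z), radius 100 mm. 0: grip in front of the flap, 18 degrees below the pivot's level; grows as the grip swings up over the top to the bin's +x; 3.14: home at the back, 18 degrees above that level. Stays where left (1 N at the grip). At 3.0 it rides over sprung balls (4 N at the grip); past 3.07 it is seated
- carry_handle_grip (a point): centre of the round black rubber grip of the carry handle, 16 mm in diameter, 90 mm long along the bin's y. Pinched from above it can turn between the fingers while the handle swings. When home it stands 34 mm over the bin's top
- scoop: green painted sheet-metal scoop holding the scrap, 160 mm long (its x), 100 mm wide, mass 280 g. Origin: centre of its underside. +x points to its open nose, the lip; no wall there. Floor 3 mm, side walls 3 mm, falling from 45 mm high at the back to 12 mm at the lip. The sheet is slick: parts start to slide at 12 to 17 degrees of tilt; 30 to 38 degrees empties it
- scoop_grip (a point): centre of the scoop's black grip bar, which bridges the scoop along its y: 16 mm thick (its x), 22 mm high, free length 94 mm between two uprights; 80 mm above the scoop's underside, 50 mm behind its middle and 130 mm behind the lip
- scoop_lip (a point): middle of the lip, the underside of the scoop's front edge; at (80, 0, 0) mm in the scoop's frame
- heat_sink_large_centre (a point): centre of the large finned aluminium heat sink, 50x60x28 mm, 92 g: scrap, starts in the scoop
- heat_sink_small_centre (a point): centre of the flat aluminium heat sink, 40x60x10 mm, 26 g: scrap, starts in the scoop
- connector_strip_centre (a point): centre of the white connector strip, 20x110x16 mm, 50 g: scrap, starts in the scoop, lying along it
- multimeter_mark (a point): bystander: dark grey multimeter, 145x70x43 mm; point near its middle, 10 mm above its underside
- led_driver_1_mark (a point): bystander: white LED driver, 40x196x28 mm; point near its middle, 10 mm above its underside
- tape_yellow_mark (a point): bystander: yellow tape roll, 58 mm across, 19 mm high; point near its middle, 10 mm above its underside
- screwdriver_small_mark (a point): bystander: small red screwdriver, 144 mm long, 17 mm thick; point near its middle, 10 mm above its underside

How it is judged:
By the outcome, as a careful person would: the job done as asked, in the order asked, and still so for the second after the job is handed in, with the robot touching nothing.
It also fails if it takes over 64 s, if anything falls off the work surface, if the arm or the gripper's body presses on something with over 40 N, if the wrist force passes 120 N, or if a joint passes its speed limit or range.

## Robot

A 6-joint arm with a two-finger parallel gripper is mounted at the origin on a cart in front of the work surface, level with it; the furniture and walls round the work are solid. World frame = base frame: x ahead of the robot, y to its left, z up, the work surface at z = 0. Lengths are in m, angles in rad, forces in N, time in s.
With the tool pointing down it reaches from about 0.25 to 0.725 m from the base axis. Payload 4 kg.
Tool frame: the origin (TCP) lies midway between the tips of the shut fingers; the grasp point (between the pads) lies 19 mm behind it; x points along the fingers, y is the direction in which the jaws open and shut, and the axes are right-handed (so a half turn about x gives the same grasp; the last joint's range is limited). The gripper opens to 85 mm and grips with 20 to 120 N. Pads are 22 mm wide; open, the fingers measure 114 mm over their backs; the gripper's body (76 mm by 85 mm) begins 54 mm behind the grasp point. The pads swing forward as they close: fully open they stand 13 mm farther back than shut.
Start: joints at [1.26, 0.241, 0.005, 1.335, 0, 1.571], TCP at [0.153, 0.476, 0.231] pointing down, gripper open.
Joint ranges: [-2.72, 2.72], [-1.05, 1.87], [-1.09, 1.28], [-1.99, 2.15], [-1.42, 1.44], [-3.14, 3.14]. Speed limits (rad/s): [2.79, 2.79, 3.14, 3.14, 3.14, 3.14].

## Interface

Orientations are given as a unit quaternion [x, y, z, w].
In Python, from workcell import * gives the robot as it stands.
- The arm moves only by the tool play_rows, never from a script. Its argument "plan" is a list of rows, each a list of 7 numbers: the shift along the tool's x, y, z in mm, then the turn, a rotation vector about the tool's x, y, z in rad, then the closure, from -1 (fully open) to 1 (shut). In form: [[x, y, z, rx, ry, rz, grip], ...]. A call has 1 to 20 rows; each row shifts and turns the commanded pose from where the row before left it, along the tool's axes as they then stand; what a row does not reach is not made up. A row lasts 1/12 s, in which the tool goes at most 41.7 mm and 7.16 degrees, less where a joint would pass 70% of its speed; a pose out of reach is approached as far as the arm can. A call with a gripper value outside its range is refused whole. The fingers move at their own pace and stop on an object; the grip force is fixed at half the most. Time passes only in rows, so rows that do not move let the fingers close. It gives the time, the measured TCP pose, the force and the opening at its end, in the units of the state.
- get_obs(): the state, without advancing time (a new reading comes with each control period).
- camera(name): name is "scene" or "side" or "wrist"; returns a dict with "frame" (420x560x3 uint8, red, green, blue), "depth" (420x560 float32, m along the optical axis (not along the pixel's ray), 0 where there is no reading), "fx", "fy", "cx", "cy" (pixels), "camera_from_world" (4x4, takes a point from world to camera coordinates). Camera axes: x right, y up, looking along -z (the intrinsics and any distortion apply to the point x, -y, -z); pixel columns grow to the right and rows downward; lengths in m; the calibration is good to about 2 mm. A picture is of the moment at which its call begins.
- job_done(): hands the job in, once; it reports no verdict.
Trained networks look in a picture, given as the dict that the camera call returned (one of the last four; its "shot" number tells which), for a name from the list of things; names that differ only in an ending like _2 or _b are one class to them, and where a whole thing is asked for, a point or a joint stands for the part that bears it (a point fixed in the world has none). Each returns a list of dicts, best first, with "confidence" (0 to 1); they miss things now and then, are a little off and sometimes report something else, mostly with a low value. They report only what shows in the picture. A call takes as long as a camera call.
- search_frame(thing, picture): "centre" ([x, y, z] in m, in world coordinates, good to about 4 mm: the middle of the surface that is visible of it).
- pinpoint(thing, picture): "centre" ([x, y, z] in m, in world coordinates, good to about 4 mm: a listed point, or the origin of a listed thing).
The state is a dict: "clock": time; "joint_pos": joint angles; "joint_vel": joint speeds; "tau": joint torques, N m; "eef_pos": TCP position; "tool_rot": TCP orientation; "ft_force": force on the tool from outside, world axes, zero at the start; "ft_torque": the same for the moment, N m; "grip_width": finger opening in m.
Only numpy, scipy, OpenCV 4.12 (cv2) and the standard library are available. Lean on these libraries where they do the work, as an engineer would, in place of code of your own. Each camera call takes 0.05 s, during which the arm holds its last target. There are 200 camera calls.

## Working session

There is one attempt and no reset: what is moved stays moved. The work goes in short steps, Python scripts to look and compute and a tool call to move; the robot and the scene stay as the last step left them, time stands still between calls to the robot, and variables do not carry over. Pictures are saved under pics/ and viewed, about 8 in all and at most 12, crops included, and the job is handed in when it is done.

Besides the shell and the picture viewer there is one more tool, called after ">>>" as name(argument=value, ...) on one line, values as JSON. play_rows: Moves the arm, as the interface text tells. Its arguments: {"type":"object","properties":{"plan":{"type":"array","items":{"type":"array","items":{"type":"number"}}}},"required":["plan"]}

```bash
mkdir -p pics; ls
cat > h.py <<'E'
import numpy as np, cv2
from workcell import *
from scipy.spatial.transform import Rotation as R
def save(c,n): cv2.imwrite('pics/'+n, c["frame"][:,:,::-1])
def proj(c,p):
    q=c["camera_from_world"]@np.r_[p,1]; return [round(c["cx"]+c["fx"]*q[0]/-q[2]),round(c["cy"]-c["fy"]*q[1]/-q[2])]
def cloud(c):
    d=c["depth"]; v,u=np.mgrid[:d.shape[0],:d.shape[1]]
    P=np.stack([(u-c["cx"])/c["fx"]*d,-(v-c["cy"])/c["fy"]*d,-d,np.ones_like(d)],-1)
    return (P@np.linalg.inv(c["camera_from_world"]).T)[...,:3]
E
python3 - <<'E'
from h import *
print(get_obs())
T=["scrap_bin","bin_sill","carry_handle_grip","scoop","scoop_grip","scoop_lip","heat_sink_large_centre","heat_sink_small_centre","connector_strip_centre","multimeter_mark","led_driver_1_mark","tape_yellow_mark","screwdriver_small_mark"]
for n in ["scene","side"]:
    c=camera(n); save(c,n+"0.png"); print(n, np.round(np.linalg.inv(c["camera_from_world"])[:3,3],3))
    for t in T:
        for r in pinpoint(t,c)[:2]: print(t,np.round(r["centre"],3),round(r["confidence"],2),proj(c,r["centre"]))
E
python3 -c "
import cv2,numpy as np
"
```

```text
pics
{'clock': 0.0, 'joint_pos': array([ 1.26001418e+00,  2.41404613e-01,  3.70989278e-03,  1.33518708e+00,
       -9.19918991e-06,  1.57081822e+00]), 'joint_vel': array([-8.90996963e-04, -6.04178652e-05, -3.88171824e-04, -6.14073594e-04,
       -2.38477206e-03, -1.12919078e-03]), 'tau': array([ 3.16675025e-03, -3.72316217e+01,  2.52408296e+01,  1.69075892e-02,
        3.98946770e-05, -4.88000850e-06]), 'eef_pos': array([0.15271044, 0.47544272, 0.23041166]), 'tool_rot': array([ 0.10871506,  0.69869622, -0.11017296,  0.69847444]), 'ft_force': array([-0.18953431, -0.14266375, -0.55713612]), 'ft_torque': array([-0.02307435, -0.05953327, -0.01103523]), 'grip_width': 0.08509779980797762}
scene [-0.122 -0.512  0.843]
scrap_bin [ 0.539 -0.197  0.002] 0.63 [336, 270]
bin_sill [ 0.486 -0.128  0.124] 0.79 [307, 241]
carry_handle_grip [ 0.471 -0.108  0.165] 0.66 [298, 230]
carry_handle_grip [0.469 0.169 0.078] 0.35 [223, 215]
scoop [ 0.494  0.128 -0.001] 0.66 [241, 234]
scoop_grip [0.54  0.065 0.   ] 0.67 [265, 233]
scoop_grip [0.47  0.168 0.078] 0.58 [224, 215]
scoop_lip [0.539 0.067 0.002] 0.
[... 849 characters left out ...]
p [0.464 0.169 0.084] 0.66 [294, 269]
scoop_lip [0.539 0.066 0.002] 0.68 [277, 262]
scoop_lip [0.486 0.117 0.008] 0.59 [290, 275]
heat_sink_large_centre [0.455 0.165 0.023] 0.7 [297, 284]
heat_sink_large_centre [0.51  0.16  0.012] 0.25 [279, 282]
heat_sink_small_centre [0.487 0.114 0.011] 0.38 [290, 273]
connector_strip_centre [0.511 0.16  0.013] 0.48 [278, 282]
multimeter_mark [0.544 0.405 0.006] 0.7 [241, 352]
led_driver_1_mark [0.376 0.378 0.01 ] 0.71 [310, 356]
led_driver_1_mark [0.544 0.402 0.005] 0.32 [241, 351]
tape_yellow_mark [ 0.377 -0.394  0.011] 0.46 [346, 189]
screwdriver_small_mark [0.71  0.115 0.012] 0.57 [219, 260]
screwdriver_small_mark [ 0.379 -0.395  0.012] 0.39 [346, 189]
```

View pics/scene0.png

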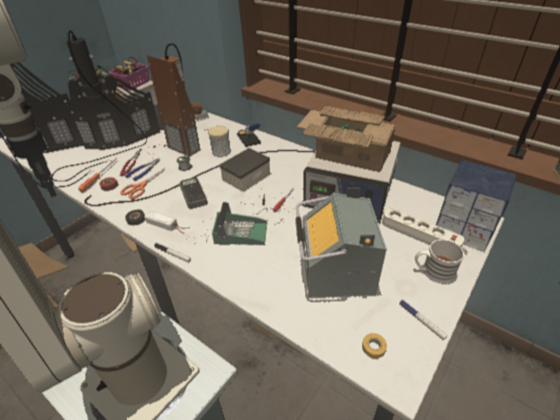

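View pics/side0.png

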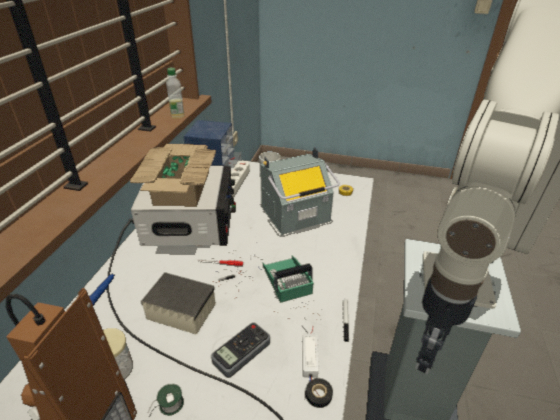

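The scene shows the bin near (335,245), with the handle in front of the yellow flap, and the scoop near (240,230) with its lip towards the bin. The side view agrees: bin flap at (305,180), scoop at (290,278). Both views' estimates match within about 5 mm, so I'll move to a pre-grasp and look from close by.

```bash
cat >> h.py <<'E'
BO=np.array([0.5375,-0.1975,0]); BY=np.deg2rad(-54.6)
def frame(yaw): return np.array([np.cos(yaw),np.sin(yaw),0]),np.array([-np.sin(yaw),np.cos(yaw),0])
def binp(x,z,y=0,o=None,yaw=None):
    ex,ey=frame(BY if yaw is None else yaw); return (BO if o is None else o)+ex*x/1000+ey*y/1000+np.array([0,0,z/1000])
def tool(th,yaw,sgn=1):
    "tool x = down tilted by th(rad) towards heading yaw; tool y = sgn*heading"
    ex,_=frame(yaw); z=np.array([0,0,1.]); a=np.sin(th)*ex-np.cos(th)*z; b=sgn*(np.cos(th)*ex+np.sin(th)*z)
    return R.from_matrix(np.stack([a,b,np.cross(a,b)],1))
def rows(wps,grip,p=None,r=None,vm=35,wm=0.11,nmin=1):
    "wps: list of (tcp,R,[grip]) -> rows"
    o=get_obs(); p=o["eef_pos"].copy() if p is None else p; r=R.from_quat(o["tool_rot"]) if r is None else r; out=[]
    for w in wps:
        P,Q=w[0],w[1]; n=max(nmin,int(np.ceil(max(np.linalg.norm(P-p)*1000/vm,(r.inv()*Q).magnitude()/wm))))
        p0=p;r0=r;rv=(r0.inv()*Q).as_rotvec()
        for k in range(1,n+1):
            pt=p0+(P-p0)*k/n; rt=r0*R.from_rotvec(rv*k/n)
            d=np.round(r.inv().apply(pt-p)*1000,1); e=np.round((r.inv()*rt).as_rotvec(),3)
            out.append([float(x) for x in d]+[float(x) for x in e]+[grip])
            p=p+r.apply(d/1000); r=r*R.from_rotvec(e)
    for i in range(0,len(out),20): print("["+",".join("["+",".join("%g"%x for x in q)+"]" for q in out[i:i+20])+"]\n")
    return p,r
E
python3 - <<'E'
from h import *
o=get_obs(); r=R.from_quat(o["tool_rot"]); print(np.round(r.as_matrix(),2))
for s in (1,-1): print(s,(r.inv()*tool(0.7,BY,s)).magnitude(), np.round(tool(0,BY,s).as_matrix(),2).tolist())
for s in (1,-1):
  g=binp(-107,154); Q=tool(0.7,BY,s); rows([(g-Q.apply([.11,0,0]),Q)],-1)
c=camera("wrist"); print(np.round(r.inv().apply(np.linalg.inv(c["camera_from_world"])[:3,3]-o["eef_pos"]),3),np.round(r.inv().as_matrix()@-np.linalg.inv(c["camera_from_world"])[:3,2],2))
E
```

```text
[[ 0.    0.31  0.95]
 [-0.    0.95 -0.31]
 [-1.   -0.    0.  ]]
1 2.2732339221612263 [[-0.0, 0.58, -0.82], [0.0, -0.82, -0.58], [-1.0, 0.0, -0.0]]
-1 1.1473162814571294 [[0.0, -0.58, 0.82], [0.0, 0.82, 0.58], [-1.0, 0.0, 0.0]]
[[-0.3,-19.9,20.5,0.1,-0.037,0.018,-1],[0.1,-17.7,22.3,0.1,-0.036,0.019,-1],[0.7,-15.4,24,0.101,-0.037,0.018,-1],[1.3,-12.9,25.4,0.1,-0.036,0.018,-1],[2,-10.4,26.5,0.1,-0.037,0.019,-1],[2.9,-7.7,27.3,0.1,-0.037,0.018,-1],[3.7,-5,27.8,0.101,-0.036,0.018,-1],[4.7,-2.3,28.1,0.1,-0.037,0.019,-1],[5.7,0.4,27.9,0.1,-0.036,0.018,-1],[6.8,3.1,27.5,0.1,-0.037,0.018,-1],[7.8,5.7,26.8,0.1,-0.036,0.018,-1],[9,8.2,25.9,0.101,-0.037,0.019,-1],[10,10.5,24.5,0.1,-0.037,0.018,-1],[11.1,12.7,23,0.1,-0.036,0.018,-1],[12.1,14.8,21.2,0.1,-0.037,0.019,-1],[13.2,16.5,19.1,0.101,-0.036,0.018,-1],[14.2,18,16.9,0.1,-0.037,0.018,-1],[15.1,19.4,14.5,0.1,-0.036,0.019,-1],[15.9,20.4,12,0.1,-0.037,0.018,-1],[16.7,21.2,9.2,0.1,-0.037,0.018,-1]]

[[17.4,21.7,6.5,0.101,-0.036,0.019,-1]]

[[-0.4,-23.2,23.9,-0.049,-0.018,-0.036,-1],[0.9,-24.3,22.7,-0.05,-0.018,-0.036,-1],[2.2,-25.3,21.4,-0.049,-0.018,-0.036,-1],[3.5,-26.3,20.1,-0.05,-0.018,-0.036,-1],[4.8,-27.1,18.7,-0.049,-0.018,-0.036,-1],[6.1,-27.8,17.3,-0.049,-0.018,-0.036,-1],[7.4,-28.3,15.8,-0.05,-0.018,-0.036,-1],[8.7,-28.8,14.2,-0.049,-0.018,-0.036,-1],[10.1,-29.1,12.6,-0.05,-0.018,-0.036,-1],[11.2,-29.4,10.9,-0.049,-0.018,-0.036,-1],[12.5,-29.4,9.3,-0.049,-0.018,-0.036,-1],[13.7,-29.3,7.6,-0.05,-0.018,-0.036,-1],[14.9,-29.2,5.9,-0.049,-0.018,-0.036,-1],[16.1,-28.8,4.2,-0.05,-0.018,-0.036,-1],[17.1,-28.5,2.5,-0.049,-0.018,-0.036,-1],[18.2,-27.8,0.8,-0.049,-0.018,-0.036,-1],[19.1,-27.2,-0.9,-0.05,-0.018,-0.036,-1],[20.1,-26.4,-2.6,-0.049,-0.018,-0.036,-1]]

[-0.144  0.    -0.066] [ 0.97 -0.    0.26]
```

>>> play_rows(plan=[[-0.4, -23.2, 23.9, -0.049, -0.018, -0.036, -1], [0.9, -24.3, 22.7, -0.05, -0.018, -0.036, -1], [2.2, -25.3, 21.4, -0.049, -0.018, -0.036, -1], [3.5, -26.3, 20.1, -0.05, -0.018, -0.036, -1], [4.8, -27.1, 18.7, -0.049, -0.018, -0.036, -1], [6.1, -27.8, 17.3, -0.049, -0.018, -0.036, -1], [7.4, -28.3, 15.8, -0.05, -0.018, -0.036, -1], [8.7, -28.8, 14.2, -0.049, -0.018, -0.036, -1]])

```text
clock: 2.12
eef_pos: [0.2788, 0.2399, 0.2346]
tool_rot: [-0.139, 0.663, -0.076, 0.732]
ft_force: [0.2, 0.3, -0.6]
grip_width: 0.0855
```

Run:
```python
from h import *
o=get_obs();print(o["joint_pos"].round(2),o["eef_pos"].round(3))
Q=tool(0.7,BY,-1); g=binp(-107,154)
rows([(g-Q.apply([.11,0,0]),Q)],-0.1)
```

```text
[ 0.93  0.11 -0.19  1.45 -0.27  0.86] [0.279 0.24  0.235]
[[10,-29,12.5,-0.049,-0.018,-0.036,-0.1],[11.3,-29.2,10.8,-0.049,-0.018,-0.036,-0.1],[12.6,-29.3,9.2,-0.05,-0.018,-0.036,-0.1],[13.7,-29.2,7.5,-0.049,-0.018,-0.036,-0.1],[14.9,-29,5.8,-0.049,-0.018,-0.035,-0.1],[16,-28.7,4.1,-0.049,-0.018,-0.036,-0.1],[17.1,-28.3,2.5,-0.049,-0.018,-0.036,-0.1],[18.1,-27.7,0.7,-0.049,-0.018,-0.036,-0.1],[19.1,-27.1,-1,-0.05,-0.018,-0.036,-0.1],[20,-26.2,-2.6,-0.049,-0.018,-0.036,-0.1]]
```

>>> play_rows(plan=[[10, -29, 12.5, -0.049, -0.018, -0.036, -0.1], [11.3, -29.2, 10.8, -0.049, -0.018, -0.036, -0.1], [12.6, -29.3, 9.2, -0.05, -0.018, -0.036, -0.1], [13.7, -29.2, 7.5, -0.049, -0.018, -0.036, -0.1], [14.9, -29, 5.8, -0.049, -0.018, -0.035, -0.1], [16, -28.7, 4.1, -0.049, -0.018, -0.036, -0.1], [17.1, -28.3, 2.5, -0.049, -0.018, -0.036, -0.1], [18.1, -27.7, 0.7, -0.049, -0.018, -0.036, -0.1], [19.1, -27.1, -1, -0.05, -0.018, -0.036, -0.1], [20, -26.2, -2.6, -0.049, -0.018, -0.036, -0.1], [0, 0, 0, 0, 0, 0, -0.1], [0, 0, 0, 0, 0, 0, -0.1]])

```text
clock: 3.12
eef_pos: [0.4322, -0.053, 0.2372]
tool_rot: [-0.43, 0.56, -0.031, 0.707]
ft_force: [-0.5, 0.5, 0.3]
grip_width: 0.0467
```

Run:
```python
from h import *
o=get_obs();print(o["joint_pos"].round(2),o["eef_pos"].round(3),o["grip_width"])
Q=R.from_quat(o["tool_rot"])
c=camera("wrist"); save(c,"w1.png"); np.savez("w1.npz",P=cloud(c),f=c["frame"])
for t in ["carry_handle_grip","bin_sill","scrap_bin"]:
    for r in pinpoint(t,c)[:2]: print(t,np.round(r["centre"],4),round(r["confidence"],2),proj(c,r["centre"]), "tool:",np.round(Q.inv().apply(r["centre"]-o["eef_pos"])*1000))
P=cloud(c); f=c["frame"].astype(int); 
m=(f[...,0]>150)&(f[...,1]>110)&(f[...,2]<90)&(c["depth"]>0)
X=P[m]; ex,ey=frame(BY)
A=np.c_[X[:,:2],np.ones(len(X))]; co=np.linalg.lstsq(A,X[:,2],rcond=None)[0]; print(len(X),co,"yaw",np.degrees(np.arctan2(co[1],co[0])),np.hypot(co[0],co[1]),np.std(X[:,2]-A@co))
L=np.c_[(X-BO)@ex,(X-BO)@ey,X[:,2]]*1000; print(np.percentile(L,[1,50,99],axis=0).round(1))
```

```text
[ 0.32 -0.09 -0.54  0.88 -0.66 -0.37] [ 0.432 -0.053  0.237] 0.04673324940879979
carry_handle_grip [ 0.4689 -0.1114  0.1648] 0.9 [271, 203] tool: [100.  -6.  -4.]
bin_sill [ 0.4855 -0.1237  0.124 ] 0.81 [285, 198] tool: [144.   5.   3.]
scrap_bin [ 0.5373 -0.1975  0.0023] 0.88 [291, 170] tool: [295.  14.   3.]
15278 [ 0.58451178 -0.72766526 -0.24574506] yaw -51.22612654706213 0.9333545728786375 0.004391147955362365
[[-76.8 -71.8 138.5]
 [-48.8 -12.1 165.9]
 [-18.9  69.8 194. ]]
```

View pics/w1.png

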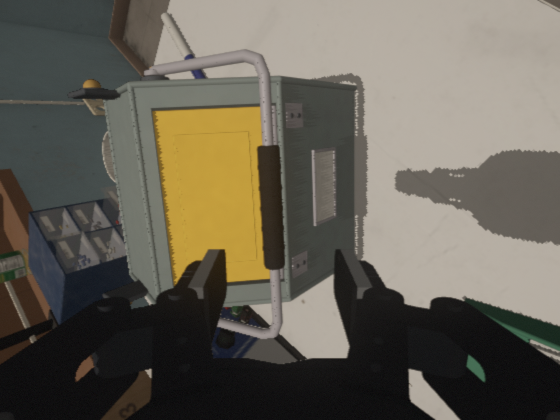

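The view shows the handle's black grip from (270,147) to (274,268), the fingers straddling it and the flap behind at (210,190). I'll refine the yaw from the grip and flap depth.

Run:
```python
from h import *
d=np.load("w1.npz"); P=d["P"]; f=d["f"].astype(int)
m=np.zeros(f.shape[:2],bool); m[145:270,255:288]=1
m&=(f.max(-1)<60)
X=P[m]; X=X[np.isfinite(X).all(1)]; md=np.median(X[:,2]); X=X[(abs(X[:,2]-md)<.015)]
c=X.mean(0); v=np.linalg.svd(X-c,full_matrices=0)[2][0]; s=(X-c)@v
print("grip",len(X),c.round(4),"dir",np.degrees(np.arctan2(v[1],v[0])),v.round(3),np.percentile(s,[1,99]).round(4), "mid",(c+v*(np.percentile(s,1)+np.percentile(s,99))/2).round(4))
y=(f[...,0]>150)&(f[...,1]>110)&(f[...,2]<90); y=cv2.erode(y.astype(np.uint8),np.ones((7,7)))>0
X=P[y]; X=X[np.isfinite(X).all(1)]
for _ in range(5):
    c=np.median(X,0); c=X.mean(0); n=np.linalg.svd(X-c,full_matrices=0)[2][2]; r=(X-c)@n; X=X[abs(r)<max(.001,2*np.std(r))]
n*=np.sign(n[2]); print("flap n",n.round(3),"yaw",np.degrees(np.arctan2(-n[1],-n[0])),"slope",np.degrees(np.arccos(n[2])),c.round(4),np.std(r),len(X))
L=lambda yaw,X:np.c_[(X-BO)@frame(yaw)[0],(X-BO)@frame(yaw)[1],X[:,2]]*1000
print(np.percentile(L(BY,X),[1,50,99],axis=0).round(1))
# flap rows edges: yellow side edges
yy=(f[...,0]>150)&(f[...,1]>110)&(f[...,2]<90)
X=P[yy]; q=cv2.minAreaRect((np.c_[X[:,0],X[:,1]]*1000).astype(np.float32)); print(q)
```

```text
grip 2455 [ 0.4668 -0.1068  0.1696] dir 38.52623843794575 [ 0.782  0.623 -0.   ] [-0.0416  0.0448] mid [ 0.468  -0.1058  0.1696]
flap n [-0.442  0.551  0.708] yaw -51.28866238420786 slope 44.95317036758156 [ 0.5005 -0.1641  0.1662] 0.0006149834155109737 11803
[[-74.1 -69.5 140.8]
 [-49.  -12.9 165.6]
 [-21.5  65.9 191.4]]
((475.4840087890625, -111.79646301269531), (161.6460723876953, 319.1946105957031), 30.295154571533203)
```

Grip direction (38.5°) and flap normal (-51.3°) agree, so the bin yaw is about -51.4° and the origin is (0.538,-0.197). I'm going in to pinch the handle.

```bash
sed -i 's/^BO=.*/BO=np.array([0.538,-0.197,0]); BY=np.deg2rad(-51.4)/' h.py
python3 - <<'E'
from h import *
d=np.load("w1.npz"); P=d["P"]; f=d["f"].astype(int)
yy=(f[...,0]>150)&(f[...,1]>110)&(f[...,2]<90)
X=P[yy]; ex,ey=frame(BY); L=np.c_[(X-BO)@ex,(X-BO)@ey,X[:,2]]*1000
X=L[abs(L[:,0]-L[:,2]+215)<4]; print(np.percentile(X,[.5,99.5],axis=0).round(1))
Q=tool(0.7,BY,-1); g=np.array([.470,-.1105,.164]); t=g+Q.apply([.015,0,0])
rows([(t-Q.apply([.05,0,0]),Q),(t,Q)],-0.1,vm=20)
E
```

```text
[[-77.  -70.4 137.6]
 [-20.3  74.4 194.2]]
[[16.6,-1.6,-1.5,-0.011,-0.009,-0,-0.1],[16.6,-1.5,-1.6,-0.011,-0.009,-0.001,-0.1],[16.6,-1.6,-1.9,-0.011,-0.009,-0,-0.1],[16.6,-1.5,-1.9,-0.011,-0.009,-0.001,-0.1],[16.7,0,-0,-0,0,0,-0.1],[16.6,0,-0,-0,0,0,-0.1],[16.7,0,-0.1,-0,0,0,-0.1]]
```

>>> play_rows(plan=[[16.6, -1.6, -1.5, -0.011, -0.009, 0, -0.1], [16.6, -1.5, -1.6, -0.011, -0.009, -0.001, -0.1], [16.6, -1.6, -1.9, -0.011, -0.009, 0, -0.1], [16.6, -1.5, -1.9, -0.011, -0.009, -0.001, -0.1], [16.7, 0, 0, 0, 0, 0, -0.1], [16.6, 0, 0, 0, 0, 0, -0.1], [16.7, 0, 0, 0, 0, 0, -0.1], [0, 0, 0, 0, 0, 0, 0.3], [0, 0, 0, 0, 0, 0, 0.5], [0, 0, 0, 0, 0, 0, 0.8], [0, 0, 0, 0, 0, 0, 1], [0, 0, 0, 0, 0, 0, 1]])

```text
clock: 4.32
eef_pos: [0.4761, -0.1187, 0.153]
tool_rot: [-0.449, 0.546, -0.01, 0.707]
ft_force: [1.9, -2.2, -2.2]
grip_width: 0.0142
```

```bash
sed -i 's/^BO=np.array([^)]*)/BO=np.array([0.5395,-0.196,0])/' h.py
cat >> h.py <<'E'
def arc(angs,tilts,off=.017,rad=100):
    "handle angles (0 = 18deg below, front) -> tcp waypoints"
    w=[]
    for q,th in zip(angs,tilts):
        b=q-np.deg2rad(18); Q=tool(th,BY,-1); w.append((binp(-12-rad*np.cos(b),185+rad*np.sin(b))+Q.apply([off,0,0]),Q))
    return w
def hang():
    o=get_obs(); Q=R.from_quat(o["tool_rot"]); g=o["eef_pos"]-Q.apply([.017,0,0]); ex,ey=frame(BY)
    d=g-binp(-12,185); x,y,z=d@ex*1000,d@ey*1000,d[2]*1000
    print("grip rel pivot",round(x,1),round(y,1),round(z,1),"rad",round(np.hypot(x,z),1),"angle",round(np.arctan2(z,-x)+np.deg2rad(18),3),"F",o["ft_force"].round(1),"w",round(o["grip_width"],4),"q",o["joint_pos"].round(2),"t",o["clock"])
E
python3 - <<'E'
from h import *
hang()
E
```

```text
grip rel pivot -98.9 -1.3 -19.0 rad 100.7 angle 0.125 F [ 1.9 -2.2 -2.2] w 0.0142 q [ 0.1   0.04 -0.7   0.4  -0.57 -0.7 ] t 4.3167
```

Run:
```python
from h import *
a=np.linspace(.125,2.75,19)[1:]; rows(arc(a,np.interp(a,[.1,2.6],[.7,0]),rad=100.5),1,vm=25)
```

```text
[[-12.1,-7.5,1.3,-0.001,0,0.049,1],[-11.4,-8.5,0,0,0,0.041,1],[-10.4,-9.7,0,0,0,0.041,1],[-9.2,-10.7,0,0,0,0.041,1],[-7.9,-11.6,0,0,0,0.041,1],[-6.7,-12.3,0,0,0,0.04,1],[-5.2,-13,0,0,0,0.041,1],[-3.8,-13.5,0,0,0,0.041,1],[-2.2,-13.8,-0,0,0,0.041,1],[-0.8,-13.9,-0,0,0,0.041,1],[0.8,-13.9,-0,0,0,0.041,1],[2.4,-13.8,-0,0,0,0.04,1],[3.8,-13.4,-0,0,0,0.041,1],[5.3,-13,-0,0,0,0.041,1],[6.7,-12.3,-0,0,0,0.041,1],[8,-11.5,-0,0,0,0.041,1],[9.3,-10.7,-0,0,0,0.039,1],[10.4,-10.3,-0,0,0,0,1]]
```

>>> play_rows(plan=[[-12.1, -7.5, 0, 0, 0, 0.049, 1], [-11.4, -8.5, 0, 0, 0, 0.041, 1], [-10.4, -9.7, 0, 0, 0, 0.041, 1], [-9.2, -10.7, 0, 0, 0, 0.041, 1], [-7.9, -11.6, 0, 0, 0, 0.041, 1], [-6.7, -12.3, 0, 0, 0, 0.04, 1], [-5.2, -13, 0, 0, 0, 0.041, 1], [-3.8, -13.5, 0, 0, 0, 0.041, 1], [-2.2, -13.8, 0, 0, 0, 0.041, 1]])

```text
clock: 5.07
eef_pos: [0.5054, -0.1553, 0.2612]
tool_rot: [-0.337, 0.62, 0.126, 0.697]
ft_force: [-8.0, 6.4, 7.8]
grip_width: 0.0138
```

Run:
```python
from h import *
hang()
```

```text
grip rel pivot -46.4 -1.3 92.3 rad 103.3 angle 1.419 F [-8.   6.4  7.8] w 0.0138 q [-0.18  0.09 -0.15  1.09 -0.21 -0.88] t 5.0667
```

Run:
```python
from h import *
a=np.linspace(1.42,2.8,11)[1:]; rows(arc(a,np.interp(a,[.1,2.6],[.7,0]),rad=101.5),1,vm=25)
```

```text
[[0.7,-13.9,1.2,0.002,0.003,0.028,1],[0.5,-13.3,0,0,0,0.039,1],[1.8,-13.2,0,0,0,0.038,1],[3.3,-13,0,0,0,0.039,1],[4.5,-12.5,0,0,0,0.039,1],[5.8,-12.1,0,0,0,0.038,1],[7.1,-11.4,0,0,0,0.039,1],[8.2,-10.7,0,0,0,0.038,1],[9.4,-10,0,0,0,0.022,1],[10.4,-9.3,0,0,0,-0,1]]
```

>>> play_rows(plan=[[0.7, -13.9, 0, 0, 0, 0.028, 1], [0.5, -13.3, 0, 0, 0, 0.039, 1], [1.8, -13.2, 0, 0, 0, 0.038, 1], [3.3, -13, 0, 0, 0, 0.039, 1], [4.5, -12.5, 0, 0, 0, 0.039, 1], [5.8, -12.1, 0, 0, 0, 0.038, 1], [7.1, -11.4, 0, 0, 0, 0.039, 1], [8.2, -10.7, 0, 0, 0, 0.038, 1], [9.4, -10, 0, 0, 0, 0.022, 1], [10.4, -9.3, 0, 0, 0, 0, 1]])

```text
clock: 5.9
eef_pos: [0.583, -0.2526, 0.2283]
tool_rot: [-0.234, 0.667, 0.233, 0.668]
ft_force: [-3.4, 5.5, 4.7]
grip_width: 0.014
```

Run:
```python
from h import *
hang()
a=np.linspace(2.75,3.24,9)[1:]; rows(arc(a,a*0,rad=101),1,vm=25)
```

```text
grip rel pivot 83.4 -1.4 60.3 rad 102.9 angle 2.829 F [-3.4  5.5  4.7] w 0.014 q [-0.41  0.52  0.41  1.46  0.   -1.08] t 5.9
[[-0.4,2.7,1.4,-0.001,0.001,0.002,1],[5.1,-3.6,-0,0,0,-0,1],[5.3,-3.3,-0,0,0,-0,1],[5.4,-2.9,-0.1,0,0,-0,1],[5.6,-2.6,0,0,0,-0,1],[5.8,-2.2,0,0,0,-0,1],[5.9,-1.9,0,0,0,-0,1],[6,-1.5,0,0,0,-0,1]]
```

>>> play_rows(plan=[[5, -3.4, 0, 0, 0, 0, 1], [5.3, -3.3, 0, 0, 0, 0, 1], [5.4, -2.9, 0, 0, 0, 0, 1], [5.6, -2.6, 0, 0, 0, 0, 1], [5.8, -2.2, 0, 0, 0, 0, 1], [5.9, -1.9, 0, 0, 0, 0, 1], [6, -1.5, 0, 0, 0, 0, 1], [0, 0, 0, 0, 0, 0, 1]])

```text
clock: 6.57
eef_pos: [0.5913, -0.2625, 0.2007]
tool_rot: [-0.235, 0.665, 0.233, 0.669]
ft_force: [-24.1, 17.7, 45.4]
grip_width: 0.0135
```

Run:
```python
from h import *
hang()
```

```text
grip rel pivot 96.2 -1.1 32.7 rad 101.6 angle 3.128 F [-24.1  17.7  45.4] w 0.0135 q [-0.42  0.55  0.38  1.4   0.   -1.09] t 6.5667
```

>>> play_rows(plan=[[-6, 3, 0, 0, 0, 0, 1], [0, 0, 0, 0, 0, 0, -0.1], [0, 0, 0, 0, 0, 0, -0.1], [0, 0, 0, 0, 0, 0, -0.1], [0, 0, 0, 0, 0, 0, -0.1], [-20, 0, 0, 0, 0, 0, -0.1], [-25, 0, 0, 0, 0, 0, -0.1], [-30, 0, 0, 0, 0, 0, -0.1], [-30, 0, 0, 0, 0, 0, -0.1]])

```text
clock: 7.32
eef_pos: [0.5915, -0.265, 0.2995]
tool_rot: [-0.234, 0.668, 0.232, 0.667]
ft_force: [0.6, -1.3, 0.5]
grip_width: 0.0468
```

Run:
```python
from h import *
hang()
for n in ["wrist","side"]:
    c=camera(n); save(c,n+"2.png")
    for t in ["carry_handle_grip"]:
        for r in pinpoint(t,c)[:2]:
            g=np.array(r["centre"]); d=g-binp(-12,185); ex,ey=frame(BY)
            print(n,t,g.round(4),round(r["confidence"],2),proj(c,g),"angle",np.arctan2(d[2],-d@ex)+.314,np.hypot(d@ex,d[2]))
for t in ["scoop","scoop_lip","scoop_grip"]:
    for r in pinpoint(t,c)[:1]: print(t,np.round(r["centre"],3),r["confidence"])
```

```text
grip rel pivot 98.3 -2.4 131.5 rad 164.1 angle 2.527 F [ 0.6 -1.3  0.5] w 0.0468 q [-0.42  0.55  0.64  1.66 -0.   -1.09] t 7.3167
wrist carry_handle_grip [ 0.5901 -0.2651  0.2206] 0.93 [279, 215] angle 3.1057403580307055 0.10386304771349236
side carry_handle_grip [ 0.5903 -0.2639  0.2171] 0.65 [287, 150] angle 3.135263807833196 0.10194401985384724
scoop [ 0.496  0.128 -0.005] 0.96
scoop_lip [0.539 0.064 0.002] 0.72
scoop_grip [0.46  0.168 0.082] 0.62
```

View pics/wrist2.png

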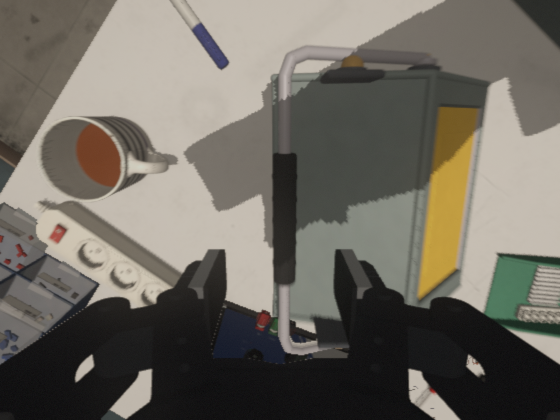

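The handle lies home along the bin's back edge (grip at (285,218)); both views give 3.11–3.14 rad. Next is the scoop.

Run:
```python
from h import *
Q=tool(0,np.deg2rad(-54),-1)
rows([(np.array([.50,.04,.285]),Q),(np.array([.464,.150,.23]),Q)],-1,vm=36)
```

```text
[[1.4,32.8,13.2,0.005,-0,0,-1],[1.3,32.9,13,0.005,-0,0,-1],[1.4,32.9,12.8,0.005,-0.001,0.001,-1],[1.4,33,12.6,0.005,0,-0,-1],[1.4,33,12.5,0.004,0,-0,-1],[1.4,33.1,12.4,0.005,-0,0,-1],[1.4,33.2,12.2,0.005,-0,0,-1],[1.4,33.2,12,0.005,-0,0,-1],[1.4,33.3,11.9,0.005,-0.001,0.001,-1],[13.8,27.5,8.9,0,0,-0,-1],[13.7,27.6,8.9,0,0,-0,-1],[13.8,27.5,8.8,0,0,-0,-1],[13.7,27.6,8.9,0,0,-0,-1]]
```

>>> play_rows(plan=[[1.4, 32.8, 13.2, 0.005, 0, 0, -1], [1.4, 32.9, 13, 0.005, 0, 0, -1], [1.4, 32.9, 12.8, 0.005, 0, 0, -1], [1.4, 33, 12.6, 0.005, 0, 0, -1], [1.4, 33, 12.5, 0.004, 0, 0, -1], [1.4, 33.1, 12.4, 0.005, 0, 0, -1], [1.4, 33.2, 12.2, 0.005, 0, 0, -1], [1.4, 33.2, 12, 0.005, 0, 0, -1], [1.4, 33.3, 11.9, 0.005, 0, 0, -1], [13.8, 27.5, 8.9, 0, 0, 0, -1], [13.7, 27.6, 8.9, 0, 0, 0, -1], [13.8, 27.5, 8.8, 0, 0, 0, -1], [13.7, 27.6, 8.9, 0, 0, 0, -1], [0, 0, 0, 0, 0, 0, -1]])

```text
clock: 8.83
eef_pos: [0.4606, 0.1527, 0.2264]
tool_rot: [-0.221, 0.674, 0.22, 0.67]
ft_force: [0.1, -0.8, -0.0]
grip_width: 0.0856
```

Run:
```python
from h import *
o=get_obs(); print(o["joint_pos"].round(2),o["eef_pos"].round(4),np.degrees(np.arctan2(*R.from_quat(o["tool_rot"]).as_matrix()[[1,0],1])))
c=camera("wrist"); save(c,"w3.png"); P=cloud(c); np.savez("w3.npz",P=P,f=c["frame"])
for t in ["scoop","scoop_lip","scoop_grip","heat_sink_large_centre","heat_sink_small_centre","connector_strip_centre"]:
    for r in pinpoint(t,c)[:1]: print(t,np.round(r["centre"],4),round(r["confidence"],2),proj(c,r["centre"]))
f=c["frame"].astype(int)
# bar: points between z .083 and .1 near grip
m=(P[...,2]>.080)&(P[...,2]<.1)&(np.hypot(P[...,0]-.464,P[...,1]-.168)<.07)&(f.max(-1)<90)
X=P[m]; q=cv2.minAreaRect((X[:,:2]*1000).astype(np.float32)); print(len(X),np.median(X[:,2]),q)
g=(f[...,1]>f[...,0]+20)&(f[...,1]>f[...,2]+5)&(P[...,2]<.06)&(np.hypot(P[...,0]-.494,P[...,1]-.128)<.13)
X=P[g]; print(len(X),cv2.minAreaRect((X[:,:2]*1000).astype(np.float32)), np.percentile(X[:,2],[1,50,99]))
```

```text
[ 0.32  0.22 -0.04  1.32 -0.   -0.31] [0.4606 0.1527 0.2264] 126.33630917220091
scoop [ 0.4912  0.1322 -0.0029] 0.82 [247, 190]
scoop_lip [ 0.5405  0.0661 -0.0014] 0.75 [171, 191]
scoop_grip [0.4654 0.1719 0.0818] 0.76 [293, 213]
heat_sink_large_centre [0.4554 0.1559 0.017 ] 0.7 [284, 180]
heat_sink_small_centre [0.4852 0.119  0.0108] 0.9 [239, 181]
connector_strip_centre [0.5091 0.162  0.0108] 0.63 [259, 222]
2368 0.0913239276026423 ((465.0196533203125, 171.49581909179688), (109.03756713867188, 20.76974105834961), 34.50413131713867)
2064 ((493.7604064941406, 130.08731079101562), (100.12333679199219, 160.00979614257812), 34.333168029785156) [0.00251865 0.00444561 0.04908508]
```

View pics/w3.png

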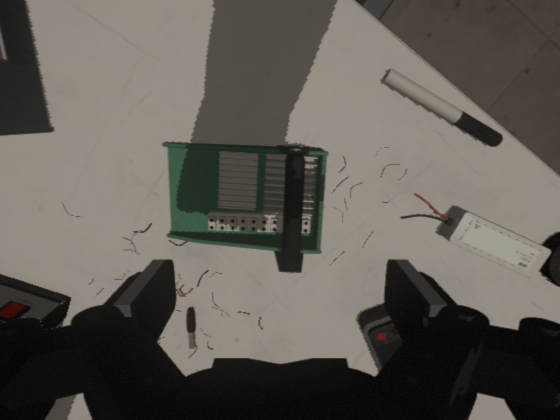

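The wrist view shows the scoop with its bar at (293,213), lip to the left, and all three parts in it. Yaw is -55.6°, centre (0.494,0.130), bar top at 91 mm. Grasping now.

Run:
```python
from h import *
Q=tool(0,np.deg2rad(-55.6),-1)
rows([(np.array([.4653,.1714,.13]),Q),(np.array([.4653,.1714,.0615]),Q)],-1,vm=25)
```

```text
[[20.2,3.8,2.6,0.005,0,0.001,-1],[20.2,3.7,2.7,0.005,0,0.001,-1],[20.2,3.8,2.6,0.006,0.001,0.001,-1],[20.2,3.7,2.6,0.005,-0,0.001,-1],[20.2,3.8,2.6,0.005,0,0.001,-1],[22.8,0,-0,0,0,0,-1],[22.9,0,-0,0,0,0,-1],[22.8,0,-0,0,0,0,-1]]
```

>>> play_rows(plan=[[20.2, 3.8, 2.6, 0.005, 0, 0.001, -1], [20.2, 3.7, 2.7, 0.005, 0, 0.001, -1], [20.2, 3.8, 2.6, 0.006, 0, 0.001, -1], [20.2, 3.7, 2.6, 0.005, 0, 0.001, -1], [20.2, 3.8, 2.6, 0.005, 0, 0.001, -1], [22.8, 0, 0, 0, 0, 0, -1], [22.9, 0, 0, 0, 0, 0, -1], [22.8, 0, 0, 0, 0, 0, -1], [0, 0, 0, 0, 0, 0, -1]])

```text
clock: 9.93
eef_pos: [0.4619, 0.1704, 0.0574]
tool_rot: [-0.209, 0.678, 0.209, 0.673]
ft_force: [-0.0, 0.0, 0.1]
grip_width: 0.0851
```

Run:
```python
from h import *
Q=tool(0,np.deg2rad(-55.6),-1); print(get_obs()["eef_pos"].round(4),R.from_quat(get_obs()["tool_rot"]).as_matrix().round(3).tolist())
rows([(np.array([.4653,.1714,.0615]),Q)],0,vm=25)
```

```text
[0.4619 0.1704 0.0574] [[-0.007, -0.565, 0.825], [-0.002, 0.825, 0.565], [-1.0, 0.002, -0.007]]
[[-4.1,-1.1,3.3,0,-0.007,-0.002,0]]
```

>>> play_rows(plan=[[-4, -1, 3.3, 0, -0.007, -0.002, -1], [0, 0, 0, 0, 0, 0, 0], [0, 0, 0, 0, 0, 0, 0.3], [0, 0, 0, 0, 0, 0, 0.5], [0, 0, 0, 0, 0, 0, 0.7], [0, 0, 0, 0, 0, 0, 1], [0, 0, 0, 0, 0, 0, 1], [0, 0, 0, 0, 0, 0, 1]])

```text
clock: 10.6
eef_pos: [0.4684, 0.1734, 0.0658]
tool_rot: [-0.21, 0.672, 0.21, 0.678]
ft_force: [-0.3, -1.7, 4.3]
grip_width: 0.0147
```

Run:
```python
from h import *
o=get_obs(); Q=R.from_quat(o["tool_rot"]); print(o["eef_pos"].round(4),Q.as_matrix().round(3).tolist(),o["ft_force"].round(1),o["ft_torque"].round(2),o["grip_width"])
```

```text
[0.4684 0.1734 0.0658] [[0.008, -0.567, 0.824], [0.003, 0.824, 0.567], [-1.0, -0.003, 0.008]] [-0.3 -1.7  4.3] [-0.18  0.15  0.01] 0.01472531586664395
```

```bash
cat >> h.py <<'E'
LT=np.array([.0658,-.130,0])
def smooth(segs,grip=1):
    "segs: (n, lip (bin x,z,y mm), nose-down tilt rad); min-jerk in lip & tilt, from measured pose"
    o=get_obs(); p=o["eef_pos"].copy(); r=R.from_quat(o["tool_rot"]); out=[]
    ex,ey=frame(BY)
    for n,l,t in segs:
        P0=p.copy(); r0=r; Lp0=p+r.apply(LT); Q=tool(-t,BY,-1); rv=(r0.inv()*Q).as_rotvec(); L1=binp(l[0],l[1],l[2] if len(l)>2 else 0)
        for k in range(1,n+1):
            s=k/n; s=10*s**3-15*s**4+6*s**5
            rt=r0*R.from_rotvec(rv*s); pt=Lp0+(L1-Lp0)*s-rt.apply(LT)
            d=np.round(r.inv().apply(pt-p)*1000,1); e=np.round((r.inv()*rt).as_rotvec(),3)
            out.append([float(x) for x in d]+[float(x) for x in e]+[grip]); p=p+r.apply(d/1000); r=r*R.from_rotvec(e)
    for i in range(0,len(out),20): print("["+",".join("["+",".join("%g"%x for x in q)+"]" for q in out[i:i+20])+"]\n")
def lipnow():
    o=get_obs(); r=R.from_quat(o["tool_rot"]); d=o["eef_pos"]+r.apply(LT)-BO; ex,ey=frame(BY); M=r.as_matrix(); h=-M[:,1]
    print("lip bin x,y,z",(d@ex*1000).round(1),(d@ey*1000).round(1),(d[2]*1000).round(1),"nose-down deg",np.degrees(-np.arcsin(h[2])).round(2),"yaw",np.degrees(np.arctan2(h[1],h[0])).round(2),"roll",np.degrees(M[2,2]).round(2),"F",o["ft_force"].round(1),"w",round(o["grip_width"],4),"q",o["joint_pos"].round(2),"t",o["clock"])
E
python3 - <<'E'
from h import *
lipnow()
n=14; s=np.arange(n+1)/n; s=160*(10*s**3-15*s**4+6*s**5); print(np.diff(s).round(1))
E
```

```text
lip bin x,y,z -203.2 166.2 0.3 nose-down deg -0.14 yaw -55.48 roll 0.49 F [-0.3 -1.7  4.3] w 0.0147 q [ 0.35  0.37 -0.28  0.91 -0.   -0.25] t 10.6
[ 0.5  3.2  7.4 12.  16.3 19.4 21.1 21.1 19.4 16.3 12.   7.4  3.2  0.5]
```

>>> play_rows(plan=[[-0.5, 0, 0, 0, 0, 0, 1], [-3.2, 0, 0, 0, 0, 0, 1], [-7.4, 0, 0, 0, 0, 0, 1], [-12, 0, 0, 0, 0, 0, 1], [-16.3, 0, 0, 0, 0, 0, 1], [-19.4, 0, 0, 0, 0, 0, 1], [-21.1, 0, 0, 0, 0, 0, 1], [-21.1, 0, 0, 0, 0, 0, 1], [-19.4, 0, 0, 0, 0, 0, 1], [-16.3, 0, 0, 0, 0, 0, 1], [-12, 0, 0, 0, 0, 0, 1], [-7.4, 0, 0, 0, 0, 0, 1], [-3.2, 0, 0, 0, 0, 0, 1], [-0.5, 0, 0, 0, 0, 0, 1], [0, 0, 0, 0, 0, 0, 1]])

```text
clock: 11.85
eef_pos: [0.4662, 0.1729, 0.2241]
tool_rot: [-0.21, 0.673, 0.21, 0.677]
ft_force: [0.5, -0.1, -4.5]
grip_width: 0.0148
```

Run:
```python
from h import *
lipnow()
c=camera("wrist"); save(c,"w4.png")
for t in ["scoop_lip","scoop_grip","heat_sink_large_centre","heat_sink_small_centre","connector_strip_centre"]:
    for r in pinpoint(t,c)[:1]: o=get_obs(); print(t,(R.from_quat(o["tool_rot"]).inv().apply(np.array(r["centre"])-o["eef_pos"])*1000).round(1),round(r["confidence"],2))
smooth([(18,(-132,142),0)])
```

```text
lip bin x,y,z -204.2 164.0 158.5 nose-down deg -0.07 yaw -55.48 roll 0.33 F [ 0.5 -0.1 -4.5] w 0.0148 q [ 0.35  0.23 -0.02  1.31  0.   -0.25] t 11.85
scoop_lip [  65.7 -129.2   -3.4] 0.82
scoop_grip [-18.    0.6  -2.9] 0.62
heat_sink_small_centre [ 55.3 -53.3 -17.9] 0.86
connector_strip_centre [ 56.  -32.9  27.4] 0.97
[[0,-0.1,-0.3,-0,0,0,1],[0.2,-0.9,-1.6,-0.001,0,0,1],[0.4,-2,-4.1,-0.002,0,0,1],[0.6,-3.4,-6.8,-0.002,0,0,1],[0.9,-4.8,-9.9,-0.005,0.001,0,1],[1.2,-6.2,-12.6,-0.005,0,0,1],[1.4,-7.2,-14.9,-0.006,0.001,0,1],[1.5,-7.9,-16.7,-0.007,0,0.001,1],[1.7,-8.2,-17.5,-0.008,0.001,-0,1],[1.6,-8,-17.6,-0.007,0.001,0,1],[1.6,-7.6,-16.8,-0.007,0,0,1],[1.5,-6.7,-15.2,-0.006,0.001,0,1],[1.2,-5.5,-12.9,-0.006,0,0,1],[0.9,-4.4,-10.1,-0.004,0.001,0.001,1],[0.7,-2.9,-7,-0.003,-0,-0,1],[0.4,-1.8,-4.2,-0.001,-0,-0,1],[0.2,-0.7,-1.7,-0.001,0,-0,1],[-0,-0.1,-0.3,-0,0,-0,1]]
```

View pics/w4.png

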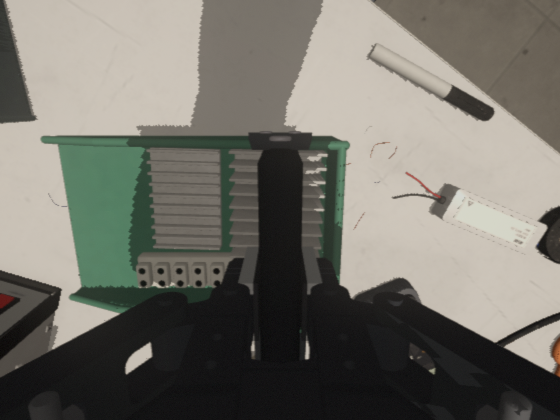

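The scoop is lifted level with all three parts in it: small heat sink at (185,200), strip at (185,270), large one under the bar. The lip position in the tool frame matches my model.

>>> play_rows(plan=[[0, -0.1, -0.3, 0, 0, 0, 1], [0.2, -0.9, -1.6, -0.001, 0, 0, 1], [0.4, -2, -4.1, -0.002, 0, 0, 1], [0.6, -3.4, -6.8, -0.002, 0, 0, 1], [0.9, -4.8, -9.9, -0.005, 0.001, 0, 1], [1.2, -6.2, -12.6, -0.005, 0, 0, 1], [1.4, -7.2, -14.9, -0.006, 0.001, 0, 1], [1.5, -7.9, -16.7, -0.007, 0, 0.001, 1], [1.7, -8.2, -17.5, -0.008, 0.001, 0, 1], [1.6, -8, -17.6, -0.007, 0.001, 0, 1], [1.6, -7.6, -16.8, -0.007, 0, 0, 1], [1.5, -6.7, -15.2, -0.006, 0.001, 0, 1], [1.2, -5.5, -12.9, -0.006, 0, 0, 1], [0.9, -4.4, -10.1, -0.004, 0.001, 0.001, 1], [0.7, -2.9, -7, -0.003, 0, 0, 1], [0.4, -1.8, -4.2, -0.001, 0, 0, 1], [0.2, -0.7, -1.7, -0.001, 0, 0, 1], [0, -0.1, -0.3, 0, 0, 0, 1], [0, 0, 0, 0, 0, 0, 1]])

```text
clock: 13.73
eef_pos: [0.3766, 0.0091, 0.2084]
tool_rot: [-0.234, 0.667, 0.234, 0.668]
ft_force: [-0.5, 0.3, -4.6]
grip_width: 0.0146
```

Run:
```python
from h import *
lipnow()
c=camera("wrist"); save(c,"w5.png"); 
for t in ["bin_sill","scoop_lip"]:
    for r in pinpoint(t,c)[:1]:
        d=np.array(r["centre"])-BO; ex,ey=frame(BY); print(t,(d@ex*1000).round(1),(d@ey*1000).round(1),(d[2]*1000).round(1),round(r["confidence"],2))
smooth([(14,(-42,141),0)])
```

```text
lip bin x,y,z -131.9 0.7 142.6 nose-down deg -0.01 yaw -51.4 roll 0.1 F [-0.5  0.3 -4.6] w 0.0146 q [ 0.02  0.01 -0.33  1.24  0.   -0.65] t 13.7333
bin_sill -88.8 1.6 125.9 0.96
scoop_lip -130.6 -2.7 141.2 0.93
[[0,-0.3,-0,0,0,0,1],[0,-1.8,-0,0,0,0,1],[0.1,-4.2,-0.1,0,0,0,1],[0.1,-6.7,-0,0,0,0,1],[0.2,-9.2,-0.1,0,0,0,1],[0.1,-10.9,-0.1,0,0.001,0,1],[0.2,-11.9,-0.1,0,-0,0,1],[0.2,-11.9,-0.1,0,-0,0,1],[0.2,-10.9,-0.1,0,0,0,1],[0.1,-9.2,-0.1,0.001,0,0,1],[0.2,-6.8,-0.1,-0,0,0,1],[0,-4.1,0,-0,0,0,1],[0,-1.8,-0,-0,0,0,1],[0.1,-0.3,-0,-0,0,0,1]]
```

View pics/w5.png

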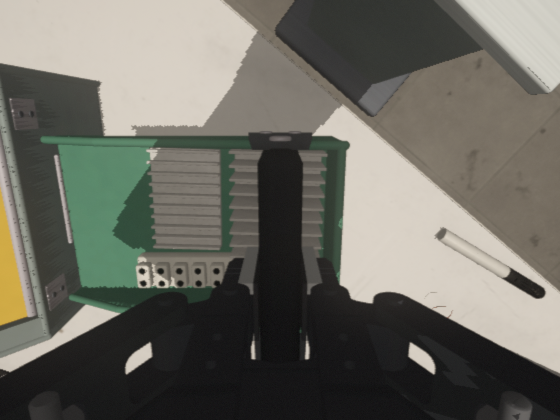

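Aligned and level: the parts are still in, the sill is at (30,200) left of the lip, and model and network agree within 2 mm. Now I'll press the flap in level.

>>> play_rows(plan=[[0, -0.3, 0, 0, 0, 0, 1], [0, -1.8, 0, 0, 0, 0, 1], [0.1, -4.2, 0, 0, 0, 0, 1], [0.1, -6.7, 0, 0, 0, 0, 1], [0.2, -9.2, 0, 0, 0, 0, 1], [0.1, -10.9, 0, 0, 0, 0, 1], [0.2, -11.9, 0, 0, 0, 0, 1], [0.2, -11.9, 0, 0, 0, 0, 1], [0.2, -10.9, 0, 0, 0, 0, 1], [0.1, -9.2, 0, 0, 0, 0, 1], [0.2, -6.8, 0, 0, 0, 0, 1], [0, -4.1, 0, 0, 0, 0, 1], [0, -1.8, 0, 0, 0, 0, 1], [0, -0.3, 0, 0, 0, 0, 1], [0, 0, 0, 0, 0, 0, 1]])

```text
clock: 15.13
eef_pos: [0.4326, -0.0616, 0.207]
tool_rot: [-0.234, 0.667, 0.234, 0.668]
ft_force: [0.4, -0.5, -2.9]
grip_width: 0.0149
```

Run:
```python
from h import *
lipnow()
c=camera("wrist"); save(c,"w6.png"); 
for t in ["scoop_lip","heat_sink_large_centre","heat_sink_small_centre","connector_strip_centre"]:
    for r in pinpoint(t,c)[:1]: o=get_obs(); print(t,(R.from_quat(o["tool_rot"]).inv().apply(np.array(r["centre"])-o["eef_pos"])*1000).round(1),round(r["confidence"],2))
d=np.deg2rad
def lp(L,ph): return (-90+L*np.cos(d(ph)),125-L*np.sin(d(ph)))
smooth([(10,lp(60,0),d(10)),(22,lp(75,34),d(40))])
```

```text
lip bin x,y,z -41.7 0.4 141.2 nose-down deg -0.04 yaw -51.41 roll 0.08 F [ 0.4 -0.5 -2.9] w 0.0149 q [-0.14  0.13 -0.2   1.24  0.   -0.82] t 15.1333
scoop_lip [  64.4 -128.    -2.7] 0.7
heat_sink_small_centre [ 55.4 -54.8 -16.6] 0.86
connector_strip_centre [ 54.2 -33.3  25.9] 0.83
[[-0.1,-0.2,-0,0,0,0.001,1],[-0.3,-1.2,-0,0,0,0.009,1],[-0.7,-2.5,-0.1,0,0,0.019,1],[-1,-3.8,-0,0,0,0.027,1],[-1.3,-4.5,-0.1,0,0.001,0.031,1],[-1.3,-4.6,-0.1,0,-0,0.032,1],[-1.2,-4,-0,0,0,0.027,1],[-0.9,-2.8,-0.1,0,0,0.019,1],[-0.4,-1.2,0,0,0,0.008,1],[-0.1,-0.3,0,0,0,0.002,1],[-0,-0,-0,0,0,0,1],[-0.2,-0.3,-0,0,0,0.003,1],[-0.4,-0.6,-0,0,0,0.008,1],[-0.6,-1.1,-0,0,0,0.013,1],[-1,-1.6,-0,0,0,0.018,1],[-1.3,-2.3,-0,0,0,0.025,1],[-1.6,-2.8,-0,0,0,0.031,1],[-1.9,-3.3,-0,0,0,0.036,1],[-2.2,-3.9,-0,0,0,0.04,1],[-2.3,-4.3,-0,0,0,0.043,1]]

[[-2.5,-4.6,-0,0,0,0.045,1],[-2.5,-4.7,-0,0,0,0.044,1],[-2.6,-4.7,-0,0,0,0.043,1],[-2.5,-4.5,-0,0,0,0.04,1],[-2.2,-4.1,-0,0,0,0.036,1],[-2,-3.6,-0,0.001,0,0.031,1],[-1.7,-2.9,-0,-0,0,0.025,1],[-1.3,-2.3,-0,-0,0,0.019,1],[-0.9,-1.5,-0,-0,0,0.013,1],[-0.5,-0.9,0,-0,0,0.007,1],[-0.2,-0.4,0,-0,0,0.003,1],[-0.1,-0,0,-0,0,0.001,1]]
```

>>> play_rows(plan=[[-0.1, -0.2, 0, 0, 0, 0.001, 1], [-0.3, -1.2, 0, 0, 0, 0.009, 1], [-0.7, -2.5, 0, 0, 0, 0.019, 1], [-1, -3.8, 0, 0, 0, 0.027, 1], [-1.3, -4.5, 0, 0, 0, 0.031, 1], [-1.3, -4.6, 0, 0, 0, 0.032, 1], [-1.2, -4, 0, 0, 0, 0.027, 1], [-0.9, -2.8, 0, 0, 0, 0.019, 1], [-0.4, -1.2, 0, 0, 0, 0.008, 1], [-0.2, -0.3, 0, 0, 0, 0.005, 1], [-0.4, -0.6, 0, 0, 0, 0.008, 1], [-0.6, -1.1, 0, 0, 0, 0.013, 1], [-1, -1.6, 0, 0, 0, 0.018, 1], [-1.3, -2.3, 0, 0, 0, 0.025, 1], [-1.6, -2.8, 0, 0, 0, 0.031, 1], [-1.9, -3.3, 0, 0, 0, 0.036, 1], [-2.2, -3.9, 0, 0, 0, 0.04, 1], [-2.3, -4.3, 0, 0, 0, 0.043, 1]])

```text
clock: 16.88
eef_pos: [0.4626, -0.0988, 0.2185]
tool_rot: [-0.099, 0.699, 0.36, 0.61]
ft_force: [-0.4, 0.7, -3.0]
grip_width: 0.0149
```

Run:
```python
from h import *
lipnow()
```

```text
lip bin x,y,z -29.0 0.9 107.9 nose-down deg 22.53 yaw -51.32 roll 0.14 F [-0.4  0.7 -3. ] w 0.0149 q [-0.34  0.46  0.21  1.66  0.21 -1.05] t 16.8833
```

Going well; finishing the tilt.

>>> play_rows(plan=[[-2.5, -4.6, 0, 0, 0, 0.045, 1], [-2.5, -4.7, 0, 0, 0, 0.044, 1], [-2.6, -4.7, 0, 0, 0, 0.043, 1], [-2.5, -4.5, 0, 0, 0, 0.04, 1], [-2.2, -4.1, 0, 0, 0, 0.036, 1], [-2, -3.6, 0, 0, 0, 0.031, 1], [-1.7, -2.9, 0, 0, 0, 0.025, 1], [-1.3, -2.3, 0, 0, 0, 0.019, 1], [-0.9, -1.5, 0, 0, 0, 0.013, 1], [-0.5, -0.9, 0, 0, 0, 0.007, 1], [-0.2, -0.4, 0, 0, 0, 0.003, 1], [0, 0, 0, 0, 0, 0, 1], [0, 0, 0, 0, 0, 0, 1], [0, 0, 0, 0, 0, 0, 1]])

```text
clock: 18.05
eef_pos: [0.4866, -0.1291, 0.217]
tool_rot: [0.008, 0.706, 0.448, 0.548]
ft_force: [1.4, -1.7, -0.7]
grip_width: 0.0149
```

Run:
```python
from h import *
lipnow()
c=camera("wrist"); save(c,"w7.png"); 
for t in ["scoop_lip","heat_sink_large_centre","heat_sink_small_centre","connector_strip_centre"]:
    for r in pinpoint(t,c)[:1]: o=get_obs(); d=np.array(r["centre"])-BO; ex,ey=frame(BY); print(t,"bin",(d@ex*1000).round(),(d@ey*1000).round(),(d[2]*1000).round(),"tool",(R.from_quat(o["tool_rot"]).inv().apply(np.array(r["centre"])-o["eef_pos"])*1000).round(1),round(r["confidence"],2))
```

```text
lip bin x,y,z -27.8 0.6 83.1 nose-down deg 39.92 yaw -51.32 roll 0.09 F [ 1.4 -1.7 -0.7] w 0.0149 q [-0.43  0.77  0.59  2.03  0.29 -1.21] t 18.05
heat_sink_small_centre bin -76.0 -2.0 228.0 tool [-15.1  -0.2  -2.1] 0.22
```

View pics/w7.png

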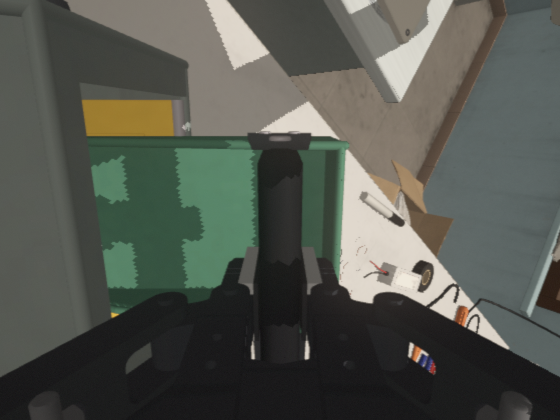

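The visible scoop floor at (180,220) is empty. I'll hold briefly, then withdraw along the flap so it stays open as long as possible.

Run:
```python
from h import *
d=np.deg2rad
def lp(L,ph): return (-90+L*np.cos(d(ph)),125-L*np.sin(d(ph)))
lipnow()
smooth([(9,lp(40,34),d(40)),(8,(-68,136),d(36)),(12,(-140,150),d(8))])
```

```text
lip bin x,y,z -27.9 0.5 83.1 nose-down deg 39.96 yaw -51.33 roll 0.09 F [ 1.7 -1.9 -0.5] w 0.0151 q [-0.43  0.77  0.59  2.03  0.29 -1.21] t 18.3
[[0,0.4,-0,0,0,0,1],[0.3,2.2,-0,0,0,0,1],[0.4,4.7,-0.1,0,0,0,1],[0.7,6.4,-0,0,0,0,1],[0.7,7.2,-0.1,0.001,0.001,0,1],[0.7,6.5,-0,-0,-0,0.001,1],[0.5,4.6,-0.1,-0,0,-0,1],[0.2,2.2,-0,-0,0,-0,1],[0,0.4,-0,-0,0,-0,1],[-0.1,0.6,-0,-0,0,-0.001,1],[-0.9,3,-0,-0,0,-0.006,1],[-1.6,5.9,-0,-0,0,-0.012,1],[-2.2,7.7,-0,-0,0,-0.016,1],[-2.3,7.6,-0,-0,0,-0.016,1],[-1.8,5.8,-0,-0,0,-0.012,1],[-1,2.9,-0,-0,0,-0.006,1],[-0.2,0.5,-0,-0,0,-0.001,1],[0.5,0.5,-0,-0,0,-0.002,1],[2.9,3,-0,-0,0,-0.015,1],[6.3,6.7,-0,-0,0,-0.034,1]]

[[9.8,10.4,-0,-0,0,-0.052,1],[12.1,13.6,-0,-0,0,-0.066,1],[12.9,15.4,-0,-0,0,-0.075,1],[12.1,15.7,-0,-0,0,-0.075,1],[10,14,-0,-0,0,-0.067,1],[7.2,11.1,-0,-0,0,-0.052,1],[4.4,7.1,-0,-0,0,-0.033,1],[1.8,3.2,-0,-0,0,-0.015,1],[0.3,0.5,-0,-0,0,-0.003,1]]
```

>>> play_rows(plan=[[0, 0, 0, 0, 0, 0, 1], [0, 0, 0, 0, 0, 0, 1], [0, 0.4, 0, 0, 0, 0, 1], [0.3, 2.2, 0, 0, 0, 0, 1], [0.4, 4.7, 0, 0, 0, 0, 1], [0.7, 6.4, 0, 0, 0, 0, 1], [0.7, 7.2, 0, 0, 0, 0, 1], [0.7, 6.5, 0, 0, 0, 0, 1], [0.5, 4.6, 0, 0, 0, 0, 1], [0.2, 2.2, 0, 0, 0, 0, 1], [0, 0.4, 0, 0, 0, 0, 1], [0, 0, 0, 0, 0, 0, 1], [0, 0, 0, 0, 0, 0, 1]])

```text
clock: 19.38
eef_pos: [0.4694, -0.1075, 0.2376]
tool_rot: [0.007, 0.706, 0.447, 0.549]
ft_force: [4.0, -5.1, 4.7]
grip_width: 0.0148
```

Run:
```python
from h import *
lipnow()
c=camera("wrist"); save(c,"w8.png")
```

```text
lip bin x,y,z -55.0 0.9 103.9 nose-down deg 39.72 yaw -51.27 roll 0.19 F [ 4.  -5.1  4.7] w 0.0148 q [-0.41  0.7   0.51  2.02  0.3  -1.19] t 19.3833
```

View pics/w8.png

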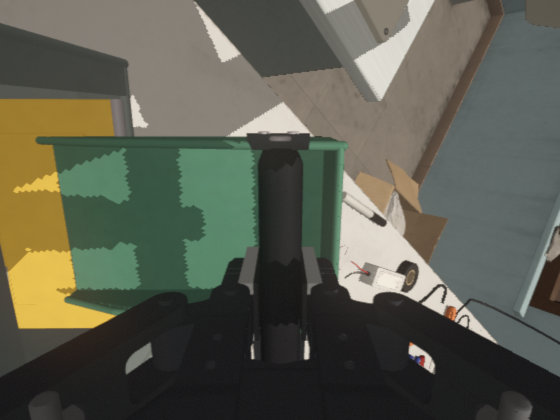

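Scoop floor and open flap (45,200) are both clear of parts. Withdrawing.

>>> play_rows(plan=[[-0.1, 0.6, 0, 0, 0, -0.001, 1], [-0.9, 3, 0, 0, 0, -0.006, 1], [-1.6, 5.9, 0, 0, 0, -0.012, 1], [-2.2, 7.7, 0, 0, 0, -0.016, 1], [-2.3, 7.6, 0, 0, 0, -0.016, 1], [-1.8, 5.8, 0, 0, 0, -0.012, 1], [-1, 2.9, 0, 0, 0, -0.006, 1], [-0.2, 0.5, 0, 0, 0, -0.001, 1], [0.5, 0.5, 0, 0, 0, -0.002, 1], [2.9, 3, 0, 0, 0, -0.015, 1], [6.3, 6.7, 0, 0, 0, -0.034, 1], [9.8, 10.4, 0, 0, 0, -0.052, 1], [12.1, 13.6, 0, 0, 0, -0.066, 1], [12.9, 15.4, 0, 0, 0, -0.075, 1], [12.1, 15.7, 0, 0, 0, -0.075, 1], [10, 14, 0, 0, 0, -0.067, 1], [7.2, 11.1, 0, 0, 0, -0.052, 1], [4.4, 7.1, 0, 0, 0, -0.033, 1], [1.8, 3.2, 0, 0, 0, -0.015, 1], [0.3, 0.5, 0, 0, 0, -0.003, 1]])

```text
clock: 21.1
eef_pos: [0.3765, 0.0077, 0.2325]
tool_rot: [-0.187, 0.682, 0.28, 0.649]
ft_force: [0.1, 0.5, -3.3]
grip_width: 0.0151
```

Run:
```python
from h import *
lipnow()
Q=tool(0,np.deg2rad(-55.6),-1); o=np.array([.468,.173,.10])
rows([(np.array([.43,.09,.235]),Q),(np.array([.4675,.173,.12]),Q),(np.array([.4675,.173,.085]),Q)],1,vm=25)
```

```text
lip bin x,y,z -141.3 -0.1 149.2 nose-down deg 8.0 yaw -51.31 roll 0.01 F [ 0.1  0.5 -3.3] w 0.0151 q [-0.06  0.07 -0.21  1.39  0.1  -0.74] t 21.1
[[0.5,7.7,23.3,0.019,-0.001,-0.035,1],[0.2,8.2,23.1,0.018,-0.002,-0.035,1],[-0.1,8.6,23,0.019,-0.001,-0.035,1],[-0.3,9,22.9,0.019,-0.001,-0.035,1],[19.2,7.9,13,-0,-0,0,1],[19.1,7.9,12.9,-0,-0,0,1],[19.2,7.9,13,-0,-0,0,1],[19.1,7.9,13,-0,-0,0,1],[19.2,7.9,12.9,-0,-0,0,1],[19.2,7.9,13,-0,-0,0,1],[17.5,-0,-0,-0,-0,0,1],[17.5,-0,-0,-0,-0,0,1]]
```

>>> play_rows(plan=[[0.5, 7.7, 23.3, 0.019, -0.001, -0.035, 1], [0.2, 8.2, 23.1, 0.018, -0.002, -0.035, 1], [0, 8.6, 23, 0.019, -0.001, -0.035, 1], [-0.3, 9, 22.9, 0.019, -0.001, -0.035, 1], [19.2, 7.9, 13, 0, 0, 0, 1], [19.1, 7.9, 12.9, 0, 0, 0, 1], [19.2, 7.9, 13, 0, 0, 0, 1], [19.1, 7.9, 13, 0, 0, 0, 1], [19.2, 7.9, 12.9, 0, 0, 0, 1], [19.2, 7.9, 13, 0, 0, 0, 1], [17.5, 0, 0, 0, 0, 0, 1], [17.5, 0, 0, 0, 0, 0, 1], [0, 0, 0, 0, 0, 0, 1]])

```text
clock: 22.18
eef_pos: [0.467, 0.1708, 0.0808]
tool_rot: [-0.209, 0.679, 0.208, 0.673]
ft_force: [-0.4, -0.5, -2.9]
grip_width: 0.0149
```

Run:
```python
from h import *
lipnow(); print(get_obs()["eef_pos"])
Q=tool(0.0,np.deg2rad(-55.6),-1)
rows([(np.array([.4675,.173,.0672]),Q)],1,vm=5)
```

```text
lip bin x,y,z -202.4 161.8 14.8 nose-down deg 0.09 yaw -55.75 roll -0.47 F [-0.4 -0.5 -2.9] w 0.0149 q [ 0.35  0.36 -0.24  0.97 -0.   -0.25] t 22.1833
[0.46699886 0.17083013 0.08076713]
[[4.5,0.5,0.6,-0.001,-0.003,-0.001,1],[4.5,0.5,0.6,-0.001,-0.002,-0,1],[4.6,0.5,0.5,-0.001,-0.003,-0.001,1]]
```

>>> play_rows(plan=[[4, 0.5, 0.6, 0, -0.005, 0, 1], [4, 0.5, 0.6, 0, -0.005, 0, 1], [3, 0.5, 0.5, 0, -0.004, 0, 1], [1.5, 0, 0, 0, 0, 0, 1], [1.5, 0, 0, 0, 0, 0, 1], [0, 0, 0, 0, 0, 0, 1]])

```text
clock: 22.68
eef_pos: [0.4701, 0.1745, 0.0719]
tool_rot: [-0.207, 0.67, 0.21, 0.681]
ft_force: [-0.6, 1.2, -3.3]
grip_width: 0.0146
```

Run:
```python
from h import *
lipnow()
```

```text
lip bin x,y,z -203.0 168.1 6.2 nose-down deg -0.07 yaw -55.72 roll 0.91 F [-0.6  1.2 -3.3] w 0.0146 q [ 0.35  0.36 -0.27  0.92  0.   -0.24] t 22.6833
```

>>> play_rows(plan=[[1.5, 0, 0, 0, 0.004, 0, 1], [1.5, 0, 0, 0, 0.003, 0, 1], [1.2, 0, 0, 0, 0, 0, 1], [1, 0, 0, 0, 0, 0, 1], [0, 0, 0, 0, 0, 0, 1]])

```text
clock: 23.1
eef_pos: [0.4698, 0.1744, 0.066]
tool_rot: [-0.208, 0.673, 0.209, 0.678]
ft_force: [0.6, 0.7, -2.3]
grip_width: 0.0146
```

Run:
```python
from h import *
lipnow()
```

```text
lip bin x,y,z -203.3 167.4 0.3 nose-down deg -0.06 yaw -55.71 roll 0.44 F [ 0.6  0.7 -2.3] w 0.0146 q [ 0.35  0.37 -0.27  0.92  0.   -0.24] t 23.1
```

Touching down. Release, rise straight up, and move to a viewing pose.

>>> play_rows(plan=[[0.8, 0, 0, 0, 0, 0, 1], [0, 0, 0, 0, 0, 0, 0.7], [0, 0, 0, 0, 0, 0, 0.2], [0, 0, 0, 0, 0, 0, -0.5], [0, 0, 0, 0, 0, 0, -1], [0, 0, 0, 0, 0, 0, -1], [0, 0, 0, 0, 0, 0, -1], [-10, 0, 0, 0, 0, 0, -1], [-20, 0, 0, 0, 0, 0, -1], [-30, 0, 0, 0, 0, 0, -1], [-35, 0, 0, 0, 0, 0, -1], [-35, 0, 0, 0, 0, 0, -1], [-35, 0, 0, 0, 0, 0, -1], [-20, 10, 0, 0, 0, 0, -1], [0, 20, 10, 0, 0, 0, -1], [0, 20, 10, 0, 0, 0, -1], [0, 20, 10, 0, 0, 0, -1]])

```text
clock: 24.52
eef_pos: [0.4542, 0.2492, 0.2525]
tool_rot: [-0.207, 0.672, 0.209, 0.68]
ft_force: [0.7, 0.0, -0.3]
grip_width: 0.0855
```

Run:
```python
from h import *
print(get_obs()["eef_pos"])
im=[]
ref={"multimeter_mark":(.5435,.402),"led_driver_1_mark":(.3765,.3755),"tape_yellow_mark":(.378,-.3935),"screwdriver_small_mark":(.707,.114)}
for n in ["scene","side"]:
    c=camera(n); im.append(c["frame"])
    for t in ["scoop","scoop_lip","scoop_grip","carry_handle_grip","heat_sink_large_centre","heat_sink_small_centre","connector_strip_centre",*ref]:
        for r in pinpoint(t,c)[:1]: print(n,t,np.round(r["centre"],3),round(r["confidence"],2), (np.array(r["centre"])[:2]-ref[t]).round(3) if t in ref else "")
    P=cloud(c); f=c["frame"].astype(int); y=(f[...,0]>150)&(f[...,1]>110)&(f[...,2]<90)
    ex,ey=frame(BY); X=P[y]; L=np.c_[(X-BO)@ex,(X-BO)@ey,X[:,2]]*1000; k=(L[:,0]>-95)&(L[:,0]<0)&(abs(L[:,1])<80); print(n,"flap x-z",np.percentile(L[k,0]-L[k,2],[5,50,95]).round(1),k.sum())
a=cv2.resize(im[0][150:350,150:430],(784,560)); cv2.imwrite("pics/f1.png",a[:,:,::-1])
a=cv2.resize(im[1][130:400,180:420],None,fx=2.2,fy=2.2); cv2.imwrite("pics/f2.png",a[:,:,::-1])
```

```text
[0.45418068 0.24920335 0.25252259]
scene scoop [ 0.493  0.132 -0.004] 0.95 
scene scoop_lip [ 0.539  0.07  -0.   ] 0.81 
scene scoop_grip [0.469 0.172 0.081] 0.96 
scene carry_handle_grip [ 0.589 -0.26   0.216] 0.89 
scene heat_sink_small_centre [0.469 0.171 0.08 ] 0.29 
scene connector_strip_centre [0.378 0.378 0.011] 0.41 
scene multimeter_mark [0.545 0.396 0.011] 0.8 [ 0.002 -0.006]
scene led_driver_1_mark [0.378 0.375 0.008] 0.79 [ 0.002 -0.   ]
scene tape_yellow_mark [ 0.38  -0.397  0.013] 0.95 [ 0.002 -0.004]
scene screwdriver_small_mark [0.703 0.114 0.011] 0.53 [-0.004 -0.   ]
scene flap x-z [-216.8 -214.2 -211.7] 995
side scoop [ 0.498  0.132 -0.005] 0.97 
side scoop_lip [0.54  0.067 0.004] 0.62 
side scoop_grip [ 0.381 -0.394  0.013] 0.57 
side carry_handle_grip [ 0.591 -0.268  0.218] 0.46 
side heat_sink_small_centre [0.54  0.064 0.001] 0.22 
side multimeter_mark [0.548 0.404 0.004] 0.86 [0.005 0.002]
side led_driver_1_mark [0.376 0.376 0.01 ] 0.65 [-0.     0.001]
side tape_yellow_mark [ 0.378 -0.392  0.011] 0.57 [0.    0.002]
side screwdriver_small_mark [0.711 0.117 0.011] 0.64 [0.004 0.003]
side flap x-z [-216.8 -211.8 -206. ] 228
```

View pics/f1.png

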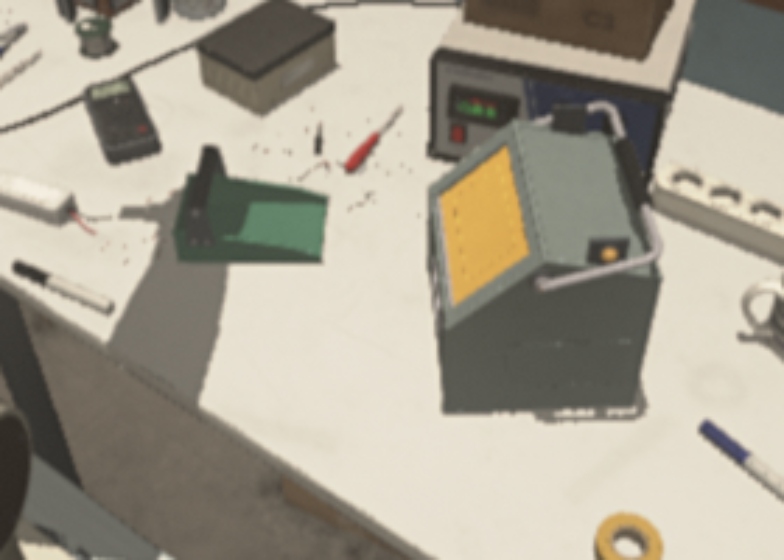

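View pics/f2.png

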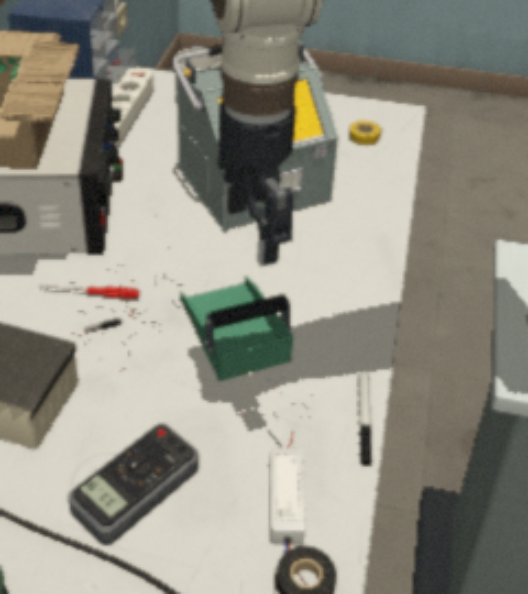

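The first crop shows the flap shut (485,225), the handle home at the back (635,170) and the empty scoop upright (250,225). The second shows the scoop at (245,330), no parts loose on the bench and the bystanders in place. Handing in.

```bash
python3 -c "
from workcell import *
print(job_done())"
```

```text
the job is handed in; nothing more can be done
None
```

The job is handed in at about 25 s of the 64 s allowed, and every final check passed; `job_done()` itself gives no verdict.

- **Handle:** I swung it over first. It reads about 3.11–3.14 rad in the wrist and side views, past the 3.07 at which it is seated.
- **Pour:** The scoop was carried level. With the lip already pressing the flap in, the wrist view showed the small heat sink and the strip in the scoop. The large heat sink was hidden under the bar there, and was last seen just before the press. I then tipped the scoop to 40° inside the opening. The near view showed the scoop floor and the open flap bare.
- **Scoop and flap:** The flap sprang shut, its face within a few millimetres of the shut plane in both views. The empty scoop stands upright where it started, released.
- **Bench:** No scrap lies loose on the bench. All four bystanders read within about 6 mm of their first positions, which is close to the networks' accuracy.

The networks gave a few stray reports of scrap after the pour, with confidences of 0.2–0.4. They fell on the scoop's bar, the scoop's lip and the LED driver, and the pictures show no scrap there. The parts inside the closed bin were not seen directly.

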